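Unscrew the flask's cup and stand it right way up on the coaster

ROBOT

A 7-joint arm with a two-finger parallel gripper is mounted at the origin on the work surface. World frame = base frame: x ahead of the robot, y to its left, z up, the work surface at z = 0. Lengths are in m, angles in rad, forces in N, time in s.
With the tool pointing down it reaches from about 0.4 to 0.875 m from the base axis. Payload 6.5 kg.
Tool frame: the origin (TCP) lies between the finger pads; the fingertips stand 19 mm ahead of it and the grasp point (between the pads) is the TCP; z points along the fingers, y is the direction in which the jaws open and shut (so a half turn about z gives the same grasp; the last joint's range is limited). The gripper opens to 88 mm and grips with 3 to 60 N. Pads are 18 mm wide; open, the fingers measure 123 mm over their backs; the gripper's body (75 mm by 187 mm) begins 45 mm behind the grasp point.
Start: joints at [1.233, 0.536, -0.004, 1.538, 0.003, 1.067, -0.071], TCP at [0.174, -0.626, 0.258] pointing down, gripper open.
Joint ranges: [-2.7, 2.7], [-0.37, 2.16], [-1.27, 1.26], [0.24, 2.4], [-1.31, 4.45], [0.19, 1.91], [-2.76, 2.76]. Speed limits (rad/s): [2.39, 2.39, 3.14, 3.14, 3.14, 3.14, 3.14].

INTERFACE

Orientations are given as [roll, pitch, yaw] about the fixed x, y, z axes, in that order (R = Rz(yaw) Ry(pitch) Rx(roll)).
In Python, from cell import r gives the robot as it stands.
- The arm moves only by the shell command python3 -m handwheel 'ROWS' [FORCE]. ROWS is JSON, a list of rows, each a list of 7 numbers: the closure, from 0 (fully open) to 1 (shut), then the shift along the tool's x, y, z in mm, then the turn, a rotation vector about the tool's x, y, z in rad. In form: [[hand, dx, dy, dz, wx, wy, wz], ...]. A call has 1 to 8 rows; each row is the pose to reach, as a shift and turn from the pose commanded when the call began, along the tool's axes at that moment; what a row does not reach only later rows make up. A row lasts 1/8 s, in which the tool goes at most 62.5 mm and 10.7 degrees, less where a joint would pass 70% of its speed; a pose out of reach is approached as far as the arm can. A call with a gripper value outside its range is refused whole. The fingers move at their own pace and stop on an object; FORCE is the grip in N (left out, the last holds). Time passes only in rows, so rows that repeat a pose let the fingers close. It gives the time, the measured TCP pose, the force and the opening at its end, in the units of the state.
- r.get_obs(): the state, without advancing time (a new reading comes with each control period).
- r.camera(name): name is "side" or "top" or "wrist"; returns the picture (420x560x3 uint8, blue, green, red); there is no depth.
- r.camera_info(name): a dict with "fx", "fy", "cx", "cy" (pixels), "R" (3x3) and "t" (3): a world point X has camera coordinates R X + t. Camera axes: x right, y down, z forward; pixel columns grow to the right and rows downward; lengths in m; the calibration is good to about 2 mm. A picture is of the moment at which its call begins: read the wrist's pose just before it. camera_info takes no time and is no camera call; for the wrist camera it gives the pose at the moment of the call.
- r.job_done(): hands the job in, once; it reports no verdict.
The state is a dict: "clock": time; "joint_positions": joint angles; "qvel": joint speeds; "effort": joint torques, N m; "position": TCP position; "ee_rot": TCP orientation; "force": force on the tool from outside, world axes, zero at the start; "moment": the same for the moment, N m; "opening": finger opening in m.
Only numpy, scipy, OpenCV 4.12 (cv2) and the standard library are available. Lean on these libraries where they do the work, as an engineer would, in place of code of your own. Each camera call takes 0.05 s, during which the arm holds its last target. There are 200 camera calls.

TASK

Get the tea flask's cup ready for pouring: unscrew the blue screw-on cup from the top of the flask until you feel its thread let go, lift it off, and stand it right way up (open end up), fully on the cork coaster, and let go of it. Do not force the cup against its thread or drop it, and leave the other things on the desk where they are.

Things in the scene. Friction and masses are not known exactly. Their poses are not given: they have to be found in the camera images.
- cup: The flask's blue eight-sided screw-on cup, upside down on the flask at the start. 64 mm across flats (69 over corners), 72 mm tall, wall 3 mm, 0.09-0.14 kg. Origin: centre of its open rim; z runs from the rim to the closed base (up while on the flask, straight down once the cup stands right way up); x is square to one flat. It lies steady on a flat. Two lugs inside, 6 mm from the rim, ride in the thread.
- cup_base (a point): Centre of the closed base's outer face, 72 mm from the rim; moves with the cup. Its rotation is the cup's.
- flask: Steel vacuum flask, fixed in a holder on the desk. Origin: centre of the underside, z up. Foot plate 112 mm, body 74 mm, shoulder 150 mm high where the cup's rim seats. Hidden under the cup: a 44 mm neck with ridges to 54 mm and a stopper up to 202 mm. Right-hand thread, 16 mm rise a turn, 2-3 mm up-and-down play; it lets go after about one and a quarter to one and a half turns, not always the same.
- coaster: Round cork coaster, 110 mm across, 6 mm thick, fixed to the desk. Origin: centre of its underside, at desk level (height 0).
- stamp: Bystander: white office stamp with a red ball handle, 52 mm across, 75 mm tall, standing. Origin: centre of its underside.
- inkpad: Bystander: low round black tin with a red pad, 80 mm across, 14 mm tall. Origin: centre of its underside.
- stapler: Bystander: black stapler, 150 mm long along its x, 38 mm wide, 70 mm tall. Origin: centre of its underside.
- pen_pot: Bystander: grey square pot with pens, 75 mm square, 95 mm tall (pens to 175 mm). Origin: centre of its underside.
- drink: Bystander: green drink bottle, 62 mm across, 190 mm tall, standing. Origin: centre of its underside.
- radio: Bystander: black two-way radio standing in its desk charger (85 by 95 mm), aerial up to 235 mm above the desk. Origin: centre of the radio's underside.
Mind the look-alikes: they are no part of the job. What is meant by the cup is not yellow, and is the smaller of those in its own colour. What is shaped like the coaster but green is not meant.

How it is judged:
On the way:
1. the cup is unscrewed and lifted clear above the flask's stopper (z of cup in the frame of flask above 0.206 m), for 0.1 s.
At the end, for the whole second after the job is handed in: The cup stands still and upright, open end up (within 5 degrees), with its base flat on the coaster and its centre within 20 mm of the coaster's centre, so that it stands wholly on it (angle between cup's own z axis and vertical above 3.05 rad and horizontal distance between cup_base and coaster below 0.02 m and height (world z) of cup_base below 0.01 m and linear speed of cup below 0.02 m/s); the robot touches nothing.
It fails at once if a bystander (stamp, ink pad, stapler, pen pot, bottle, radio) is moved more than 20 mm (distance of any of stamp, inkpad, stapler, pen_pot, drink, radio from where it was at the start of the episode above 0.02 m).
It fails at once if the cup is forced against the flask's thread with more than 90 N (contact force between cup and flask above 90 N).
It fails at once if the cup is dropped (falling faster than 0.9 m/s with no finger on it) (contact force between the fingers and cup below 0.1 N and linear speed of cup above 0.9 m/s).
It also fails if it takes over 72 s, if anything falls off the work surface, if the arm or the gripper's body presses on something with over 40 N, if the wrist force passes 120 N, or if a joint passes its speed limit or range.

## Working session

There is one attempt and no reset: what is moved stays moved. The work goes in short steps, Python scripts to look and compute and a shell command to move; the robot and the scene stay as the last step left them, time stands still between calls to the robot, and variables do not carry over. Pictures are saved under pics/ and viewed, about 8 in all and at most 12, crops included, and the job is handed in when it is done.

```bash
mkdir -p pics; ls
python3 - <<'E'
from cell import r
import cv2
o=r.get_obs(); print({k:o[k] for k in('clock','position','ee_rot','opening','force')})
for n in('side','top'):
    cv2.imwrite(f'pics/{n}0.png',r.camera(n)); i=r.camera_info(n); print(n,i)
E
```

```text
pics
{'clock': 0.0, 'position': array([ 0.17436665, -0.62559891,  0.25687314]), 'ee_rot': array([-3.13992676e+00,  1.07965029e-04,  2.71891861e-01]), 'opening': 0.0880032196880154, 'force': array([ 0.00855895,  0.33007609, -0.19894404])}
side {'fx': 403.95258048035475, 'fy': 403.95258048035475, 'cx': 282.04568499432366, 'cy': 211.4206100558283, 'R': array([[-0.87663871, -0.48089162,  0.01574244],
       [-0.26094734,  0.44769465, -0.85526369],
       [ 0.40424134, -0.75386521, -0.51795385]]), 't': array([0.38350556, 0.27868742, 0.82898065])}
top {'fx': 517.4789932636679, 'fy': 517.4789932636679, 'cx': 281.33653087077664, 'cy': 213.3859337016537, 'R': array([[-0.00919975, -0.99970852, -0.02232147],
       [-0.98834598,  0.0124826 , -0.1517116 ],
       [ 0.15194601,  0.02066563, -0.98817273]]), 't': array([-0.04534485,  0.52061187,  1.66336186])}
```

View pics/side0.png

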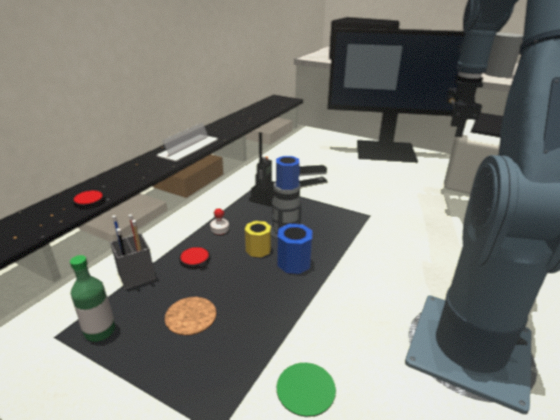

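View pics/top0.png

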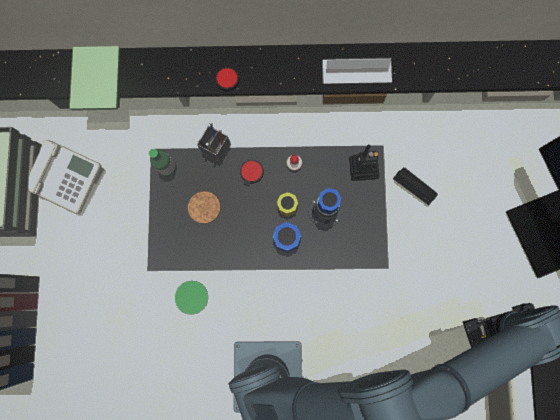

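The candidates for the cup are blue at top px (329,201) on the flask, a larger blue one at (287,237) on the mat, and a yellow one at (288,203). I choose the one on the flask. For the coaster there are cork at (204,207) and green at (191,297), and I choose the cork one. Next I measure them and check the choice in a crop.

```bash
cat > h.py <<'E'
import cv2,numpy as np
from cell import r
def ray(i,p):
    R,t=np.array(i['R']),np.array(i['t']); c=-R.T@t
    d=R.T@np.array([(p[0]-i['cx'])/i['fx'],(p[1]-i['cy'])/i['fy'],1]); return c,d/np.linalg.norm(d)
def plane(i,p,z):
    c,d=ray(i,p); return c+d*(z-c[2])/d[2]
def tri(i1,p1,i2,p2):
    c1,d1=ray(i1,p1); c2,d2=ray(i2,p2)
    s=np.linalg.lstsq(np.c_[d1,-d2],c2-c1,rcond=None)[0]
    a,b=c1+s[0]*d1,c2+s[1]*d2; return (a+b)/2,np.linalg.norm(a-b)
def blobs(im,lo,hi,amin=60):
    m=cv2.inRange(cv2.cvtColor(im,cv2.COLOR_BGR2HSV),np.array(lo),np.array(hi))
    out=[]
    for c in cv2.findContours(m,cv2.RETR_EXTERNAL,cv2.CHAIN_APPROX_NONE)[0]:
        if cv2.contourArea(c)>=amin: out.append((c,cv2.contourArea(c),cv2.boundingRect(c),cv2.fitEllipse(c) if len(c)>5 else None))
    return sorted(out,key=lambda q:-q[1])
E
python3 - <<'E'
from h import *
T,S=cv2.imread('pics/top0.png'),cv2.imread('pics/side0.png')
it,is_=r.camera_info('top'),r.camera_info('side')
for n,im in(('top',T),('side',S)):
    for nm,lo,hi in(('blue',(105,120,60),(130,255,255)),('cork',(5,70,90),(20,255,255)),('yel',(22,120,80),(35,255,255)),('red',(0,200,100),(4,255,255))):
        for b in blobs(im,lo,hi)[:4]: print(n,nm,b[1],b[2],[np.round(x,1) for x in b[3]])
print(plane(it,(204,207),.006),plane(it,(329,200),.222),plane(is_,(190,315),.006))
a=cv2.resize(T[150:270,240:400],None,fx=5,fy=5,interpolation=cv2.INTER_CUBIC)
cv2.imwrite('pics/c1.png',a)
E
```

```text
top blue 556.0 (273, 222, 28, 29) [array([286.5, 236.2]), array([26.4, 27. ]), np.float64(171.9)]
top blue 386.5 (318, 188, 24, 26) [array([329.1, 199.9]), array([21.4, 23.5]), np.float64(16.4)]
top cork 780.0 (188, 191, 32, 33) [array([203.5, 206.9]), array([31.2, 31.8]), np.float64(59.1)]
top yel 295.0 (277, 193, 21, 23) [array([287.1, 203.2]), array([19. , 20.7]), np.float64(3.8)]
side blue 1451.5 (277, 223, 36, 51) [array([294. , 247.3]), array([35.6, 53.6]), np.float64(1.7)]
side blue 497.5 (277, 157, 22, 32) [array([287.3, 172.4]), array([22.2, 33.9]), np.float64(0.9)]
side cork 1535.0 (164, 296, 53, 40) [array([190. , 315.3]), array([37. , 52.9]), np.float64(75.5)]
side cork 818.5 (154, 155, 69, 42) [array([191.7, 177.3]), array([25. , 67.1]), np.float64(63.9)]
side cork 83.0 (131, 226, 10, 25) [array([135.2, 234.9]), array([ 4.4, 31.1]), np.float64(167.0)]
side yel 781.5 (245, 221, 26, 37) [array([257.6, 238.2]), array([26.5, 38.6]), np.float64(178.4)]
side red 259.0 (182, 249, 25, 15) [array([193.9, 255.7]), array([13.5, 24.7]), np.float64(81.0)]
side red 208.5 (75, 191, 27, 13) [array([ 87.8, 197. ]), array([10.4, 26.2]), np.float64(78.5)]
[0.55027946 0.21036671 0.006     ] [ 0.53000219 -0.1952803   0.222     ] [0.54915949 0.21596695 0.006     ]
```

View pics/c1.png

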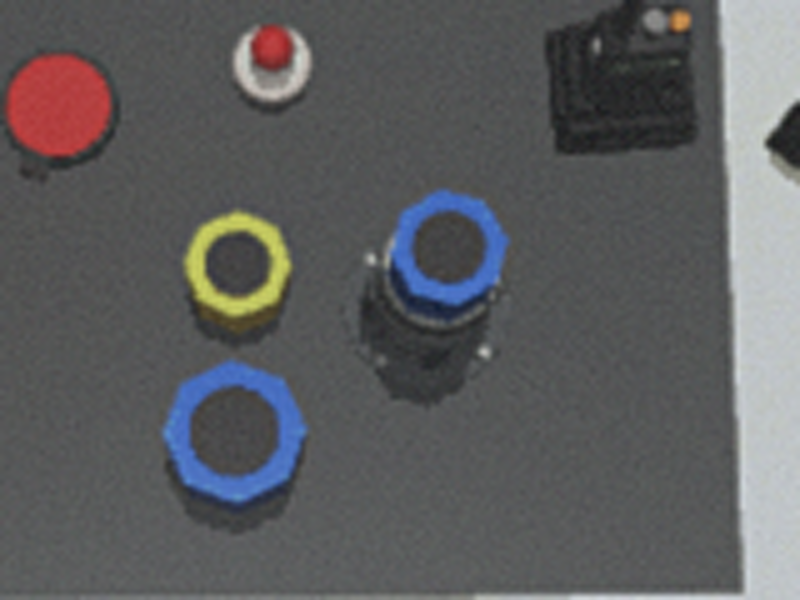

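The cup is the smaller blue octagon with the dark centre, at about top px (330,199) on the flask. The larger blue cup stands on the mat. I work out its height and the first shift.

```bash
cat >> h.py <<'E'
from scipy.spatial.transform import Rotation as Ro
def Rt(): return Ro.from_euler('xyz',r.get_obs()['ee_rot'])
def totool(p):
    o=r.get_obs(); return np.round(Rt().inv().apply(np.array(p)-o['position'])*1000,1)
E
python3 - <<'E'
from h import *
it,is_=r.camera_info('top'),r.camera_info('side')
S=cv2.imread('pics/side0.png')
g=cv2.cvtColor(S,cv2.COLOR_BGR2HSV)[150:185,272:304]
m=(g[...,1]<130)|(g[...,2]<90)
m=(~cv2.inRange(g,(105,120,60),(130,255,255)))>0
n,l,st,c=cv2.connectedComponentsWithStats(m.astype('uint8'))
print(st,c+[272,150])
print(tri(it,(330,199.4),is_,(288,161)), tri(it,(203.5,206.9),is_,(190,315.3)))
print(totool((.53,-.195,.34)),Rt().as_matrix())
E
```

```text
[[  5   7  22  28 495]
 [  0   0  32  35 624]
 [ 24  19   1   1   1]] [[287.33535354 172.02424242]
 [287.61698718 163.01121795]
 [296.         169.        ]]
(array([ 0.53241536, -0.19868909,  0.21727005]), np.float64(0.0004117206663761068)) (array([0.55174945, 0.21309194, 0.00116346]), np.float64(0.0006731440578403869))
[ 458.2 -319.5  -82.6] [[ 9.63276434e-01  2.68511116e-01 -5.41459231e-04]
 [ 2.68511628e-01 -9.63275367e-01  1.43960003e-03]
 [-1.35025728e-04 -1.53212089e-03 -9.99998817e-01]]
```

```bash
python3 -m handwheel '[[0,20,-15,-50,0,0,0],[0,60,-40,-83,0,0,0],[0,110,-76,-83,0,0,0],[0,160,-111,-83,0,0,0],[0,210,-146,-83,0,0,0],[0,260,-181,-83,0,0,0],[0,310,-216,-83,0,0,0],[0,360,-251,-83,0,0,0]]' && python3 -m handwheel '[[0,50,-34,0,0,0,0],[0,98,-68,0,0,0,0],[0,98,-68,0,0,0,0]]'
python3 - <<'E'
from h import *
o=r.get_obs(); print(o['joint_positions'],o['position'],o['ee_rot'],o['force'])
i=r.camera_info('wrist'); cv2.imwrite('pics/w1.png',r.camera('wrist')); print(-np.array(i['R']).T@i['t'],i['R'])
E
```

```text
clock: 1.1
position: [0.4546, -0.286, 0.3406]
ee_rot: [-3.142, 0.0, 0.272]
force: [1.3, -1.1, -1.1]
opening: 0.0881
clock: 1.48
position: [0.5325, -0.1903, 0.3403]
ee_rot: [-3.139, -0.001, 0.281]
force: [0.2, -1.3, -0.3]
opening: 0.088
[ 0.47256576  0.32777836 -0.26485092  1.65833147  0.08853705  1.1676608
 -1.10358144] [ 0.53248802 -0.19025881  0.34028188] [-3.13896182e+00 -1.33754554e-03  2.80817610e-01] [ 0.2284457  -1.33890547 -0.32062886]
[ 0.60915325 -0.16745634  0.46784382] [[ 0.2778045  -0.96063456 -0.00243015]
 [-0.91410566 -0.26512497  0.30678916]
 [-0.29535656 -0.083006   -0.9517744 ]]
```

View pics/w1.png

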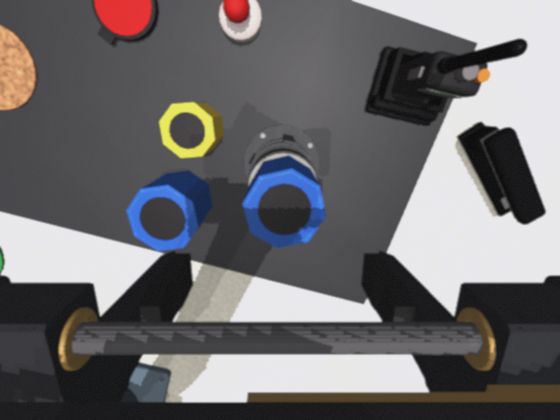

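The wrist view shows the cup's octagonal top at px (284,209), with its dark centre disc and a clear flat orientation. Next I measure the centre and flat angle.

```bash
cat >> h.py <<'E'
def octa(im,i,z,near):
    g=cv2.cvtColor(im,cv2.COLOR_BGR2HSV)
    m=cv2.inRange(g,(105,120,150),(130,255,255))
    cs=[c for c in cv2.findContours(m,cv2.RETR_EXTERNAL,cv2.CHAIN_APPROX_NONE)[0] if cv2.contourArea(c)>300]
    c=min(cs,key=lambda c:np.linalg.norm(np.array(cv2.minEnclosingCircle(c)[0])-near))
    P=np.array([plane(i,p,z)[:2] for p in cv2.convexHull(c)[:,0]]).astype('float32')
    F=np.array([plane(i,p,z)[:2] for p in c[:,0]])
    M=cv2.moments(P.reshape(-1,1,2)); ctr=np.array([M['m10'],M['m01']])/M['m00']
    th=np.arange(0,360)*np.pi/180
    u=np.c_[np.cos(th),np.sin(th)]; h=(P@u.T).max(0)-(P@u.T).min(0)
    k=h.reshape(8,45).mean(0)   # width by angle mod 45
    return ctr,k.argmin(),k.min(),k.max(),np.round(k[::5]*1e3,1)
E
python3 - <<'E'
from h import *
im=cv2.imread('pics/w1.png'); i=r.camera_info('wrist')
g=cv2.cvtColor(im,cv2.COLOR_BGR2HSV)
print(g[165:240:5,240:330:10,2])
print(octa(im,i,.22,(284,209)))
print(r.get_obs()['joint_positions'][6])
E
```

```text
[[ 84  88 143  93  93  93  93 127  84]
 [ 84  80  87  93 138 221  93 110  85]
 [ 84 143 159 223 224 221 220  94  88]
 [ 84 166 226 221 220 220 218 192  69]
 [ 53  89 220 218  78  87 218 219 118]
 [ 55 171 219  63  63  60  70 216 183]
 [ 55 222 210  62  62  62  59 217 218]
 [ 54 219 110  62  61  59  58 189 230]
 [ 55 218  60  61  61  58  58 118 229]
 [ 54 140  41  42  39  40  39  69 155]
 [ 55 137  45  41  41  39  40 106 150]
 [ 54 137  91  39  40  37  38 127 137]
 [ 52 135 136  40  41  38  38 133  99]
 [ 56 116 135  65  40  38 170 214  84]
 [ 52  61 135 133 120 124 172 227  83]]
(array([ 0.54333407, -0.19676319]), np.int64(29), np.float64(0.05605983659518352), np.float64(0.057280496805823866), array([57.2, 56.9, 56.8, 56.9, 56.9, 56.6, 56.1, 56.8, 57.2]))
-1.102438055975607
```

```bash
sed -i 's/(105,120,150)/(105,120,112)/' h.py
python3 - <<'E'
from h import *
im=cv2.imread('pics/w1.png'); i=r.camera_info('wrist')
for z in(.217,.222): print(octa(im,i,z,(284,209)))
E
```

```text
(array([ 0.53086935, -0.19882947]), np.int64(29), np.float64(0.06658366721280658), np.float64(0.07074682623954184), array([70.3, 70.7, 70.6, 70. , 69. , 67.6, 66.6, 68. , 69.4]))
(array([ 0.53240303, -0.19827157]), np.int64(29), np.float64(0.06525521006329338), np.float64(0.0693352939772077), array([68.9, 69.3, 69.2, 68.6, 67.6, 66.3, 65.3, 66.6, 68. ]))
```

```bash
python3 -m handwheel '[[0,-2,8,0,0,0,0.18],[0,-2,8,0,0,0,0.36],[0,-2,8,0,0,0,0.53],[0,-2,8,0,0,0,0.7],[0,-2,8,0,0,0,0.87],[0,-2,8,0,0,0,1.04],[0,-2,8,0,0,0,1.2],[0,-2,8,0,0,0,1.345]]' && python3 -m handwheel '[[0,0,0,0,0,0,0],[0,0,0,0,0,0,0]]'
python3 - <<'E'
from h import *
o=r.get_obs(); print(o['joint_positions'],o['force'])
i=r.camera_info('wrist'); im=r.camera('wrist'); cv2.imwrite('pics/w2.png',im)
c,d=ray(i,(280,210)); R,t=np.array(i['R']),np.array(i['t'])
X=R@np.array([.5324,-.1985,.222])+t; px=(X[0]/X[2]*i['fx']+i['cx'],X[1]/X[2]*i['fy']+i['cy']); print(px)
print(octa(im,i,.222,px)); print(totool((.5324,-.1985,.198)))
E
```

```text
clock: 2.52
position: [0.529, -0.206, 0.3405]
ee_rot: [3.14, -0.0, -1.081]
force: [-0.3, 0.6, -0.3]
opening: 0.0882
clock: 2.78
position: [0.5297, -0.2049, 0.3406]
ee_rot: [3.141, 0.0, -1.072]
force: [0.5, 0.7, -0.1]
opening: 0.0885
[ 0.31418489  0.31795834 -0.03121047  1.66283179  0.0109972   1.16134511
 -2.36232289] [ 0.46798435  0.71001755 -0.11970057]
(np.float64(270.4082821864349), np.float64(212.87171845009775))
(array([ 0.53386737, -0.19524364]), np.int64(30), np.float64(0.06446703387737636), np.float64(0.06858297296777152), array([68.1, 68.5, 68.5, 67.9, 66.8, 65.4, 64.5, 65.8, 67.2]))
[ -4.3  -5.3 142.7]
```

```bash
python3 -m handwheel '[[0,-5,-6.5,40,0,0,0],[0,-5,-6.5,80,0,0,0],[0,-5,-6.5,115,0,0,0],[0,-5,-6.5,142,0,0,0],[0,-5,-6.5,142,0,0,0]]' 15 && python3 -m handwheel '[[0.15,0,0,0,0,0,0],[1,0,0,0,0,0,0],[1,0,0,0,0,0,0],[1,0,0,0,0,0,0],[1,0,0,0,0,0,0]]' 15
python3 - <<'E'
from h import *
o=r.get_obs(); print(o['joint_positions'],o['force'],o['moment'],o['opening'])
E
```

```text
clock: 3.45
position: [0.5321, -0.1964, 0.1969]
ee_rot: [3.139, 0.003, -1.072]
force: [-0.0, 0.2, 0.3]
opening: 0.0881
clock: 4.08
position: [0.5343, -0.1969, 0.1999]
ee_rot: [-3.14, -0.001, -1.073]
force: [-1.3, 0.7, 6.6]
opening: 0.0639
[ 0.3032197   0.4692019  -0.03825355  1.80714886  0.02292152  0.86377865
 -2.38964636] [-1.26826955  0.74451612  6.64342789] [ 0.14227709  0.17623266 -0.00982644] 0.06394754831446284
```

```bash
python3 -m handwheel '[[1,0,0,0,0,0,0],[1,0,0,-0.3,0,0,-0.1],[1,0,0,-0.5,0,0,-0.2],[1,0,0,-1,0,0,-0.35],[1,0,0,-1.3,0,0,-0.5],[1,0,0,-1.6,0,0,-0.65],[1,0,0,-2,0,0,-0.8],[1,0,0,-2,0,0,-0.8]]' 30
python3 - <<'E'
from h import *
o=r.get_obs(); print(o['joint_positions'],o['force'],o['moment'],o['opening'])
E
```

```text
clock: 5.08
position: [0.5334, -0.1966, 0.2006]
ee_rot: [-3.141, 0.0, -0.275]
force: [0.2, 0.1, -0.9]
opening: 0.0636
[ 0.44492706  0.47870043 -0.2237773   1.79822828  0.13258963  0.87951939
 -1.68465395] [ 0.23276703  0.1350117  -0.87269752] [ 0.04491173 -0.0285387  -0.04626474] 0.0636103953501604
```

```bash
python3 -m handwheel '[[1,0,0,-0.4,0,0,-0.17],[1,0,0,-0.9,0,0,-0.34],[1,0,0,-1.3,0,0,-0.51],[1,0,0,-1.7,0,0,-0.68],[1,0,0,-2.2,0,0,-0.85],[1,0,0,-2.6,0,0,-1.02],[1,0,0,-3,0,0,-1.19],[1,0,0,-3.4,0,0,-1.36]]' && python3 -m handwheel '[[1,0,0,-0.4,0,0,-0.17],[1,0,0,-0.9,0,0,-0.34],[1,0,0,-1.3,0,0,-0.51],[1,0,0,-1.7,0,0,-0.68],[1,0,0,-2.2,0,0,-0.85],[1,0,0,-2.6,0,0,-1.02],[1,0,0,-3,0,0,-1.19],[1,0,0,-3.4,0,0,-1.36]]'
python3 - <<'E'
from h import *
o=r.get_obs(); print(o['joint_positions'],o['force'],o['moment'],o['opening'])
E
```

```text
clock: 6.08
position: [0.534, -0.1963, 0.2042]
ee_rot: [3.141, -0.001, 1.089]
force: [1.4, 1.3, -1.3]
opening: 0.0639
clock: 7.08
position: [0.5333, -0.1966, 0.2073]
ee_rot: [-3.141, -0.001, 2.449]
force: [0.6, 1.6, -2.3]
opening: 0.0638
[ 0.88828689  0.60945408 -0.84745597  1.76702722  0.53110878  1.01121454
  0.71519409] [ 0.55790413  1.57661469 -2.28591194] [ 0.07575644 -0.10824572  0.02682512] 0.06379999040816857
```

```bash
python3 -m handwheel '[[1,0,0,-0.4,0,0,-0.17],[1,0,0,-0.9,0,0,-0.34],[1,0,0,-1.3,0,0,-0.51],[1,0,0,-1.7,0,0,-0.68],[1,0,0,-2.2,0,0,-0.85],[1,0,0,-2.6,0,0,-1.02],[1,0,0,-3,0,0,-1.19],[1,0,0,-3.4,0,0,-1.36]]';  python3 - <<'E'
from h import *
o=r.get_obs(); print(o['joint_positions'],o['force'],o['moment'],o['opening'])
E
```

```text
clock: 8.07
position: [0.5332, -0.1969, 0.2105]
ee_rot: [3.141, -0.001, -2.475]
force: [0.2, 0.1, -2.0]
opening: 0.064
[ 1.05246756  0.75303803 -1.14269223  1.75605321  0.75217727  1.14591597
  1.9091688 ] [ 0.21529311  0.12331089 -1.97333078] [ 0.12097456 -0.09512753  0.01263968] 0.06403812951084721
```

```bash
python3 -m handwheel '[[0,0,0,0,0,0,0],[0,0,0,0,0,0,0],[0,0,0,0,0,0,0],[0,0,0,0,0,0,0.17],[0,0,0,0,0,0,0.34],[0,0,0,0,0,0,0.51],[0,0,0,0,0,0,0.68],[0,0,0,0,0,0,0.8]]' && python3 -m handwheel '[[0,0,0,0,0,0,0.18],[0,0,0,0,0,0,0.36],[0,0,0,0,0,0,0.54],[0,0,0,0,0,0,0.72],[0,0,0,0,0,0,0.9],[0,0,0,0,0,0,1.08],[0,0,0,0,0,0,1.26],[0,0,0,0,0,0,1.44]]' && python3 -m handwheel '[[0,0,0,0,0,0,0.18],[0,0,0,0,0,0,0.36],[0,0,0,0,0,0,0.54],[0,0,0,0,0,0,0.72],[0,0,0,0,0,0,0.9],[0,0,0,0,0,0,1.08],[0,0,0,0,0,0,1.26],[0,0,0,0,0,0,1.44]]' && python3 -m handwheel '[[0,0,0,0,0,0,0.18],[0,0,0,0,0,0,0.36],[0,0,0,0,0,0,0.54],[0,0,0,0,0,0,0.72],[0,0,0,0,0,0,0.9],[0,0,0,0,0,0,1.032],[0,0,0,0,0,0,1.032]]';  python3 - <<'E'
from h import *
o=r.get_obs(); print(o['joint_positions'],o['force'],o['moment'],o['opening'])
i=r.camera_info('wrist'); im=r.camera('wrist'); cv2.imwrite('pics/w3.png',im)
R,t=np.array(i['R']),np.array(i['t'])
X=R@np.array([.533,-.197,.234])+t; px=(X[0]/X[2]*i['fx']+i['cx'],X[1]/X[2]*i['fy']+i['cy']); print(px)
for z in (.23,.236):print(octa(im,i,z,px))
E
```

```text
clock: 9.07
position: [0.5336, -0.1966, 0.2112]
ee_rot: [-3.141, 0.0, 3.001]
force: [-0.5, 0.7, -0.3]
opening: 0.0881
clock: 10.07
position: [0.5337, -0.1965, 0.2112]
ee_rot: [3.141, 0.0, 1.559]
force: [0.4, 0.6, 0.2]
opening: 0.0879
clock: 11.08
position: [0.5337, -0.1964, 0.2112]
ee_rot: [3.141, -0.001, 0.119]
force: [0.1, -0.4, 0.6]
opening: 0.0883
clock: 11.95
position: [0.5338, -0.1963, 0.2112]
ee_rot: [-3.141, -0.0, -0.905]
force: [0.3, -0.2, 0.5]
opening: 0.0883
[ 0.34282516  0.45594618 -0.09087992  1.79665443  0.0515114   0.89077541
 -2.24667315] [ 0.33811151 -0.21652428  0.54160016] [ 0.07797672  0.00506921 -0.00553317] 0.08826586638031819
(np.float64(280.4856283306556), np.float64(318.2479990791999))
(array([ 0.53913881, -0.21111869]), np.int64(39), np.float64(0.05794181962336692), np.float64(0.06169731845337365), array([59.2, 60.4, 61.3, 61.7, 61.6, 61.1, 60.1, 58.7, 58. ]))
(array([ 0.54155968, -0.21371821]), np.int64(39), np.float64(0.05474279123997487), np.float64(0.05829094600836254), array([55.9, 57.1, 57.9, 58.3, 58.2, 57.7, 56.8, 55.5, 54.8]))
```

```bash
python3 -m handwheel '[[1,0,0,0,0,0,0],[1,0,0,0,0,0,0],[1,0,0,0,0,0,0],[1,0,0,0,0,0,0],[1,0,0,-0.2,0,0,-0.1],[1,0,0,-0.5,0,0,-0.2],[1,0,0,-0.9,0,0,-0.35],[1,0,0,-1.3,0,0,-0.5]]' 30 && python3 -m handwheel '[[1,0,0,-0.4,0,0,-0.17],[1,0,0,-0.9,0,0,-0.34],[1,0,0,-1.3,0,0,-0.51],[1,0,0,-1.7,0,0,-0.68],[1,0,0,-2.2,0,0,-0.85],[1,0,0,-2.6,0,0,-1.02],[1,0,0,-3,0,0,-1.19],[1,0,0,-3.4,0,0,-1.36]]' && python3 -m handwheel '[[1,0,0,-0.4,0,0,-0.17],[1,0,0,-0.9,0,0,-0.34],[1,0,0,-1.3,0,0,-0.51],[1,0,0,-1.7,0,0,-0.68],[1,0,0,-2.2,0,0,-0.85],[1,0,0,-2.6,0,0,-1.02],[1,0,0,-3,0,0,-1.19],[1,0,0,-3.4,0,0,-1.36]]';python3 - <<'E'
from h import *
o=r.get_obs(); print(o['joint_positions'],o['force'],o['moment'],o['opening'])
E
```

```text
clock: 13.0
position: [0.5337, -0.1968, 0.2123]
ee_rot: [3.142, -0.0, -0.4]
force: [-0.5, -0.4, 0.2]
opening: 0.0643
clock: 14.0
position: [0.5342, -0.1965, 0.2158]
ee_rot: [3.14, -0.001, 0.96]
force: [1.5, 0.9, -0.9]
opening: 0.0643
clock: 15.0
position: [0.5341, -0.1962, 0.2192]
ee_rot: [3.14, 0.0, 2.321]
force: [0.5, 1.4, -0.4]
opening: 0.0642
[ 0.87298382  0.58217132 -0.82226316  1.75815905  0.49171284  1.01877099
  0.61710431] [ 0.48505744  1.39663063 -0.42785078] [ 0.26321949 -0.31779305 -0.05566612] 0.0642139910936265
```

```bash
python3 -m handwheel '[[1,0,0,-0.4,0,0,-0.17],[1,0,0,-0.9,0,0,-0.34],[1,0,0,-1.3,0,0,-0.51],[1,0,0,-1.7,0,0,-0.68],[1,0,0,-2.2,0,0,-0.85],[1,0,0,-2.6,0,0,-1.02],[1,0,0,-3,0,0,-1.19],[1,0,0,-3.4,0,0,-1.36]]' && python3 -m handwheel '[[1,0,0,-0.2,0,0,-0.1],[1,0,0,-0.5,0,0,-0.2],[1,0,0,-0.5,0,0,-0.2]]';python3 - <<'E'
from h import *
o=r.get_obs(); print(o['joint_positions'],o['force'],o['moment'],o['opening'])
E
```

```text
clock: 16.0
position: [0.5336, -0.1959, 0.2224]
ee_rot: [3.14, 0.001, -2.603]
force: [0.7, 1.9, 0.3]
opening: 0.0643
clock: 16.38
position: [0.5337, -0.1961, 0.2228]
ee_rot: [3.141, 0.001, -2.409]
force: [-0.8, 2.2, 1.0]
opening: 0.0644
[ 1.06187189  0.74233784 -1.16038974  1.74592834  0.7388398   1.16524077
  1.98312525] [-0.76213042  2.16941187  0.99045432] [ 0.57227206 -0.03505606  0.08076596] 0.0644103717665061
```

The total turn is now 1.54 turns and the forces are small. The next step needs a horizontal side grasp, so I identify the arm's kinematics from the logged states to see which directions it can reach.

```bash
cat > kin.py <<'E'
import numpy as np, itertools
from scipy.optimize import least_squares
from scipy.spatial.transform import Rotation as Ro
D=[([1.233,.536,-.004,1.538,.003,1.067,-.071],[.1744,-.6256,.2569],.272),
([0.47256576,0.32777836,-0.26485092,1.65833147,0.08853705,1.1676608,-1.10358144],[.5325,-.1903,.3403],.2808),
([.31418489,.31795834,-.03121047,1.66283179,.0109972,1.16134511,-2.36232289],[.5297,-.2049,.3406],-1.072),
([.3032197,.4692019,-.03825355,1.80714886,.02292152,.86377865,-2.38964636],[.5343,-.1969,.1999],-1.073),
([.44492706,.47870043,-.2237773,1.79822828,.13258963,.87951939,-1.68465395],[.5334,-.1966,.2006],-.275),
([.88828689,.60945408,-.84745597,1.76702722,.53110878,1.01121454,.71519409],[.5333,-.1966,.2073],2.449),
([1.05246756,.75303803,-1.14269223,1.75605321,.75217727,1.14591597,1.9091688],[.5332,-.1969,.2105],-2.475),
([.34282516,.45594618,-.09087992,1.79665443,.0515114,.89077541,-2.24667315],[.5338,-.1963,.2112],-.905),
([1.06187189,.74233784,-1.16038974,1.74592834,.7388398,1.16524077,1.98312525],[.5337,-.1961,.2228],-2.409)]
def fk(q,p,s,full=False):
    h,L1,L2,L3,a1,a2,c1,c2,c3,c4,y0,y7,a3=p
    ax=lambda k,t: Ro.from_rotvec(np.eye(3)[k]*t)
    R=ax(2,y0+s[0]*q[0]); x=np.array([0,0,h]); 
    segs=[]
    R=R*ax(1,q[1]); x=x+R.apply([0,c1,0]); segs.append(x)
    R=R*ax(2,s[1]*q[2]); x=x+R.apply([a1,c2,L1]); segs.append(x)
    R=R*ax(1,q[3]); x=x+R.apply([0,0,0])
    R=R*ax(2,s[2]*q[4]); x=x+R.apply([a2,c3,L2]); segs.append(x)
    R=R*ax(1,q[5]); x=x+R.apply([a3,0,0])
    R=R*ax(2,s[3]*q[6]+y7); x=x+R.apply([0,0,L3])
    return (x,R,segs) if full else (x,R)
def res(p,s):
    e=[]
    for q,x,y in D:
        X,R=fk(q,p,s); T=Ro.from_euler('xyz',[np.pi,0,y])
        e+=list((X-x)*10)+list((T.inv()*R).as_rotvec())
    return np.array(e+list(np.array(p)[[4,5,6,7,8,12]]*.05))
p0=[.33,.42,.4,.25,0,0,0,0,0,0,0,0,0]
if __name__=='__main__':
    best=[]
    for s in itertools.product([1,-1],repeat=4):
      for y0 in([-2.5] if s[0]==1 else [0]):
        for y7 in(0,1.57,3.14,-1.57):
            p=list(p0);p[10]=y0;p[11]=y7
            f=least_squares(res,p,args=(s,)); best.append((f.cost,s,f.x))
    best.sort(key=lambda b:b[0])
    for b in best[:3]: print(b[0],b[1],np.round(b[2],4))
    np.savez('kin.npz',p=best[0][2],s=best[0][1])
    for q,x,y in D: print(np.round((fk(q,best[0][2],best[0][1])[0]-x)*1e3,1),end='')
E
time python3 kin.py
```

```text
1.8108114325296778e-05 (-1, -1, -1, -1) [ 3.05800e-01  5.04100e-01  4.42100e-01  2.65100e-01  7.10000e-03
  3.00000e-04 -2.56000e-02 -2.07000e-02 -8.00000e-04 -1.20658e+01
  3.80000e-03  1.57470e+00  3.00000e-03]
1.8108114325301406e-05 (-1, -1, -1, -1) [ 3.0580e-01  5.0410e-01  4.4210e-01  2.6510e-01  7.1000e-03  3.0000e-04
 -2.5600e-02 -2.0700e-02 -8.0000e-04  1.6507e+01  3.8000e-03  1.5747e+00
  3.0000e-03]
1.810811432531062e-05 (-1, -1, -1, -1) [ 3.05800e-01  5.04100e-01  4.42100e-01  2.65100e-01  7.10000e-03
  3.00000e-04 -2.56000e-02 -2.07000e-02 -8.00000e-04 -2.32263e+01
  3.80000e-03  1.57470e+00  3.00000e-03]
[-0.1 -0.1  0. ][-0.2  0.  -0.1][0.1 0.1 0. ][0.  0.1 0. ][ 0.  -0.1  0. ][-0.1 -0.1 -0.1][ 0.1  0.  -0. ][0.  0.1 0. ][-0.   0.1  0.1]
real	0m25.089s
user	0m25.570s
sys	0m0.084s
```

```bash
cat > ik.py <<'E'
import numpy as np
from kin import fk
from scipy.optimize import least_squares
from scipy.spatial.transform import Rotation as Ro
k=np.load('kin.npz'); p,s=k['p'],k['s']
lo=np.array([-2.7,-.37,-1.27,.24,-1.31,.19,-2.76])+.06; hi=np.array([2.7,2.16,1.26,2.4,4.45,1.91,2.76])-.06
def tool(psi,sx,tilt=0):   # horizontal heading psi, tool x = sx*up; tilt>0: nose down
    z=np.array([np.cos(psi)*np.cos(tilt),np.sin(psi)*np.cos(tilt),-np.sin(tilt)])
    u=np.array([0,0,1.]); x=u-z*z.dot(u); x=sx*x/np.linalg.norm(x)
    return Ro.from_matrix(np.c_[x,np.cross(z,x),z])
def ik(x,R,q0=None,n=12,seed=0):
    rng=np.random.default_rng(seed); best=None
    for j in range(n):
        st=np.clip(q0,lo,hi) if (q0 is not None and j==0) else rng.uniform(lo,hi)
        def f(q):
            X,T=fk(q,p,s); e=[*(X-x)*5,*(R.inv()*T).as_rotvec()]
            return e+([] if q0 is None else list((q-q0)*1e-3))
        o=least_squares(f,st,bounds=(lo,hi),max_nfev=60)
        X,T=fk(o.x,p,s); e=np.linalg.norm(X-x)+np.linalg.norm((R.inv()*T).as_rotvec())*.2
        if best is None or e<best[0]: best=(e,o.x)
        if e<1e-3: break
    return best
E
time python3 - <<'E'
from ik import *
for nm,x,sx in(('flask',(.5335,-.1965,.2),-1),('flaskU',(.5335,-.1965,.2),1),('coast',(.551,.212,.052),1),('coastD',(.551,.212,.052),-1)):
    for d in range(-180,180,30):
        e,q=ik(np.array(x),tool(np.radians(d),sx))
        if e<.02: print(nm,d,round(e,4),np.round(q,2))
E
```

```text
flask -150 0.0027 [-0.52  1.52  1.2   1.3   0.05  1.85 -0.35]
flask -120 0.0 [-0.2   1.01  0.13  1.58  0.95  1.83 -1.06]
flask -90 0.0 [-0.02  0.91 -0.24  1.92  1.46  1.81 -1.26]
flask -60 0.0 [ 0.19  0.88 -0.44  2.24  2.03  1.85 -1.36]
flask 0 0.0133 [ 1.56  1.47 -1.21  2.34  3.67  0.83 -0.46]
flask 30 0.0 [ 0.72  0.85  0.01  2.15  4.39  1.53 -1.71]
flask 60 0.0 [ 0.98  0.96 -0.33  1.78 -1.22  1.45 -2.05]
flask 90 0.0001 [ 0.77  1.06 -0.2   1.44 -0.93  1.85 -2.19]
flaskU -150 0.0056 [-0.5   1.45  1.09  1.31  0.12  1.85  2.7 ]
flaskU -120 0.0003 [-0.43  1.08  0.47  1.59  0.77  1.64  2.23]
flaskU -90 0.0 [-0.98  1.42  1.12  1.97  0.54  0.75  2.42]
flaskU -60 0.0 [-0.48  0.89  0.33  2.28  1.83  1.32  1.52]
flaskU 0 0.0133 [ 1.56  1.47 -1.21  2.34  3.67  0.83  2.68]
flaskU 30 0.0009 [0.39 0.92 0.41 2.17 4.26 1.82 1.35]
flaskU 60 0.0 [ 1.42  1.24 -0.99  1.75 -0.7   1.03  0.73]
flaskU 90 0.001 [ 0.77  1.05 -0.18  1.44 -0.94  1.85  0.96]
coast -90 0.0006 [-0.98  1.37  0.37  1.27  0.63  1.78  2.17]
coast -60 0.0 [-0.88  1.22 -0.01  1.62  1.23  1.68  1.85]
coast -30 0.0003 [-0.7   1.19 -0.25
[... 258 characters left out ...]

coast 120 0.0 [ 0.12  1.29 -0.24  1.38 -0.96  1.64  1.06]
coast 150 0.0106 [ 0.3   1.62 -1.04  1.03 -0.08  1.85  0.51]
coastD -90 0.0 [-0.92  1.34  0.25  1.26  0.71  1.83 -1.03]
coastD -60 0.0001 [-0.73  1.23 -0.21  1.61  1.36  1.84 -1.32]
coastD -30 0.0003 [-0.66  1.2  -0.29  1.95  1.86  1.83 -1.48]
coastD 0 0.0 [ 0.44  2.01 -1.19  2.16  3.7   1.82 -0.05]
coastD 30 0.0 [ 0.22  1.36 -0.56  2.23  3.65  1.62 -0.9 ]
coastD 60 0.0 [ 0.51  1.33 -0.61  2.05  4.38  1.04 -1.24]
coastD 90 0.0004 [ 0.38  1.26 -0.46  1.74 -1.25  1.2  -1.85]
coastD 120 0.0 [ 0.11  1.29 -0.23  1.38 -0.98  1.65 -2.08]
coastD 150 0.0106 [ 0.3   1.62 -1.04  1.03 -0.08  1.85 -2.63]
real	0m19.376s
user	0m19.866s
sys	0m0.112s
```

Run:
```python
from h import *
from ik import *
it,is_=r.camera_info('top'),r.camera_info('side')
print('yellow',tri(it,(287.5,203),is_,(258,229)),'big',tri(it,(287,236.5),is_,(295,234)),'stamp ball',tri(it,(294.5,159),is_,(219,213)),'green',plane(it,(191,297),0),'bottle',plane(it,(165,165),.1),'pot',plane(it,(213,142),.09),'ink',plane(it,(251,171),.014))
for a in(10,15,20):
  for d in(-93,-48): 
    e,q=ik(np.array([.5335,-.1965,.2]),tool(np.radians(d),-1,-np.radians(a))); print('flask',a,d,round(e,4),np.round(q,2),'wristz',np.round(fk(q,p,s,True)[2][-1],3))
  for d in(-80,-60,-45,-30):
    e,q=ik(np.array([.551,.212,.052]),tool(np.radians(d),1,np.radians(a))); print('coast',a,d,round(e,4),np.round(q,2),'wrist',np.round(fk(q,p,s,True)[2][-1],3))
# path sim
q=np.array(r.get_obs()['joint_positions']); x0,R0=fk(q,p,s)
h=np.radians(-93); Rv=Ro.from_euler('xyz',[np.pi,0,np.radians(87)])
pts=[(np.array([.5335,-.08,.4]),R0)]
pts+=[(np.array([.5335,-.08,.4]),R0*Ro.from_rotvec([0,0,t])) for t in np.linspace(.3,2.356,8)]
pts+=[(np.array([.5335,-.08,.4]),Rv*Ro.from_rotvec([0,-t,0])) for t in np.radians(np.linspace(10,105,10))]
pts+=[(np.array([.5335,-.08,z]),tool(h,-1,-np.radians(15))) for z in(.35,.3,.25,.2)]+[(np.array([.5335,-.1965,.2]),tool(h,-1,-np.radians(15)))]
for X,R in pts:
    e,q=ik(X,R,q0=q,n=1); print(round(e,4),np.round(q,2))
```

```text
yellow (array([ 0.55025931, -0.07171891,  0.06581763]), np.float64(0.0008672860230022498)) big (array([ 0.43887526, -0.0690012 ,  0.08950465]), np.float64(0.0018366430163145769)) stamp ball (array([ 0.69810351, -0.09696609,  0.05696912]), np.float64(0.001454417159778393)) green [0.25089961 0.25035206 0.        ] bottle [0.67380596 0.32256528 0.1       ] pot [0.75124577 0.16923365 0.09      ] ink [0.67047844 0.05092473 0.014     ]
flask 10 -93 0.0008 [-0.16  0.99 -0.04  1.86  1.39  1.84 -1.29] wristz [0.549 0.064 0.151]
flask 10 -48 0.0 [-0.08  0.96 -0.04  2.32  2.17  1.85 -1.66] wristz [ 0.359 -0.003  0.151]
coast 10 -80 0.0007 [-0.99  1.23  0.28  1.44  0.73  1.56  2.1 ] wrist [0.507 0.47  0.095]
coast 10 -60 0.0 [-0.79  1.14 -0.12  1.66  1.25  1.61  1.87] wrist [0.421 0.439 0.095]
coast 10 -45 0.0002 [-0.52  1.18 -0.5   1.82  1.69  1.83  1.8 ] wrist [0.366 0.397 0.095]
coast 10 -30 0.0 [-1.07  1.1   0.18  2.02  1.63  1.23  1.59] wrist [0.324 0.343 0.095]
flask 15 -93 0.0001 [-0.22  1.04  0.05  1.85  1.38  1.85 -1.31] wristz [0.548 0.058 0.129]
flask 15 -48 0.0 [-0.25  1.04  0.15  2.
[... 1390 characters left out ...]
.71  1.63  0.37  1.34 -0.29]
0.0 [ 0.45  0.3  -0.69  1.65  0.54  1.4  -0.42]
0.0 [ 0.34  0.33 -0.67  1.67  0.7   1.48 -0.54]
0.0 [ 0.25  0.36 -0.64  1.69  0.85  1.58 -0.64]
0.0 [ 0.16  0.41 -0.61  1.72  0.98  1.68 -0.73]
0.0 [ 0.08  0.46 -0.57  1.74  1.1   1.8  -0.8 ]
0.0 [-0.09  0.49 -0.39  1.77  1.16  1.85 -0.84]
0.0 [-0.33  0.54 -0.1   1.81  1.19  1.85 -0.86]
0.0 [-0.51  0.61  0.14  1.85  1.22  1.85 -0.89]
0.0 [-0.64  0.71  0.34  1.87  1.25  1.85 -0.92]
0.0 [-0.62  0.8   0.32  1.87  1.21  1.82 -1.01]
0.0 [-0.61  0.89  0.3   1.86  1.17  1.8  -1.08]
0.0 [-0.6   0.98  0.28  1.84  1.13  1.78 -1.15]
0.0 [-0.59  1.08  0.26  1.8   1.1   1.76 -1.21]
0.0 [-0.45  1.08  0.33  1.87  1.24  1.62 -1.27]
```

```bash
python3 -m handwheel '[[1,0,0,-2,0,0,0],[1,0,0,-4,0,0,0],[1,0,0,-6,0,0,0],[1,0,0,-6,0,0,0]]'
python3 - <<'E'
from h import *
o=r.get_obs(); print(o['force'],o['moment'],o['position'])
E
```

```text
clock: 16.88
position: [0.5337, -0.1963, 0.2293]
ee_rot: [-3.142, 0.0, -2.408]
force: [-0.3, 2.9, 0.8]
opening: 0.064
[-0.27989216  2.94615731  0.78494456] [ 1.00558388  0.10375041 -0.02454285] [ 0.53366689 -0.19631851  0.22929207]
```

```bash
python3 -m handwheel '[[1,0,0,2,0,0,0],[1,0,0,4,0,0,0],[1,0,0,5,0,0,0],[1,0,0,5,0,0,0]]' 10;  python3 -m handwheel '[[0.24,0,0,0,0,0,0],[0.2,0,0,0,0,0,0],[0,0,0,0,0,0,0],[0,0,0,0,0,0,0]]'
python3 - <<'E'
from h import *
o=r.get_obs(); print(o['force'],o['moment'],o['position'])
S=r.camera('side'); cv2.imwrite('pics/s2.png',cv2.resize(S[90:270,220:380],None,fx=4,fy=3.3 and 4)[:600])
E
```

```text
clock: 17.38
position: [0.5338, -0.1969, 0.2239]
ee_rot: [-3.141, 0.0, -2.409]
force: [-0.2, 1.6, -2.1]
opening: 0.0643
clock: 17.88
position: [0.5336, -0.1968, 0.2239]
ee_rot: [-3.141, -0.0, -2.409]
force: [0.8, 0.9, 1.3]
opening: 0.0874
[0.77827867 0.89523683 1.25329389] [ 0.06648196 -0.03357661  0.01595581] [ 0.5335715  -0.19680826  0.22392538]
```

View pics/s2.png

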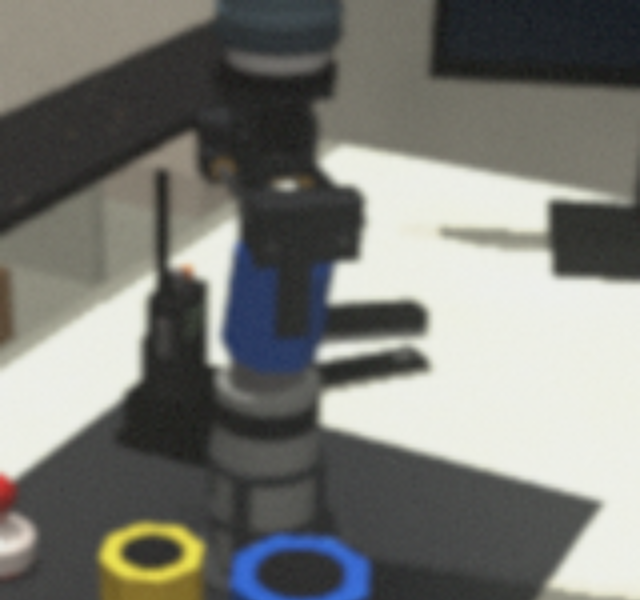

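The side crop shows the cup loose on the flask and leaning about 8° to the image's right, at about (275,300) in the crop. It is held safely by the neck. I raise the tool, move it left and look at the lean from above.

```bash
python3 -m handwheel '[[0,0,0,-20,0,0,0],[0,0,0,-50,0,0,0],[0,0,0,-90,0,0,0],[0,0,0,-130,0,0,0.1],[0,-20,22,-170,0,0,0.27],[0,-40,44,-176,0,0,0.44],[0,-60,66,-176,0,0,0.61],[0,-78,87,-176,0,0,0.78]]'; python3 -m handwheel '[[0,0,0,0,0,0,0.18],[0,0,0,0,0,0,0.36],[0,0,0,0,0,0,0.54],[0,0,0,0,0,0,0.72],[0,0,0,0,0,0,0.9],[0,0,0,0,0,0,1.08],[0,0,0,0,0,0,1.26],[0,0,0,0,0,0,1.44]]'; python3 -m handwheel '[[0,0,0,0,0,0,0.14],[0,0,0,0,0,0,0.14]]'
python3 - <<'E'
from h import *
o=r.get_obs(); print(o['joint_positions'])
W=r.camera('wrist');i=r.camera_info('wrist'); cv2.imwrite('pics/w4.png',W)
T=r.camera('top'); S=r.camera('side');cv2.imwrite('pics/t4.png',T); cv2.imwrite('pics/s4.png',S)
a=cv2.resize(T[150:250,280:380],None,fx=4,fy=4,interpolation=cv2.INTER_CUBIC); b=cv2.resize(S[120:220,240:340],None,fx=4,fy=4,interpolation=cv2.INTER_CUBIC)
cv2.imwrite('pics/c4.png',np.hstack([a,b]))
E
```

```text
clock: 18.92
position: [0.5333, -0.078, 0.4016]
ee_rot: [-3.141, 0.002, 3.091]
force: [0.9, -0.2, -0.9]
opening: 0.0882
clock: 19.92
position: [0.5334, -0.0789, 0.4014]
ee_rot: [3.14, -0.0, 1.65]
force: [0.0, -0.0, 0.3]
opening: 0.088
clock: 20.18
position: [0.5334, -0.079, 0.4012]
ee_rot: [3.14, 0.0, 1.517]
force: [0.7, 0.8, -0.1]
opening: 0.0885
[ 0.67903159  0.30897971 -0.77652154  1.61265948  0.2226298   1.30981789
 -0.18476256]
```

View pics/c4.png

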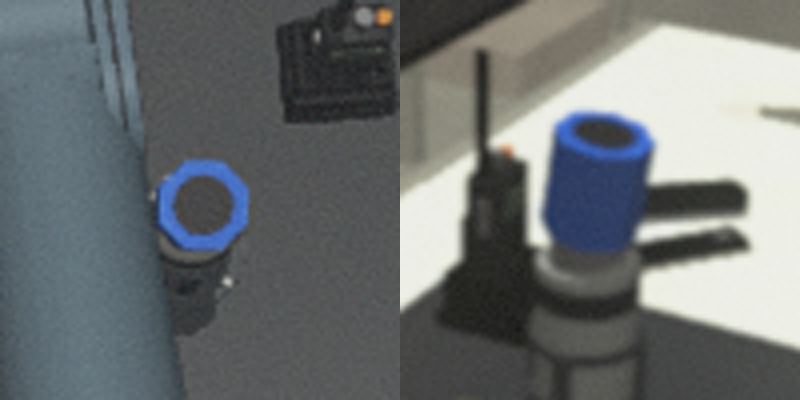

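Run:
```python
from h import *
it,is_=r.camera_info('top'),r.camera_info('side')
c,e=tri(it,(331,201.25),is_,(291,153)); print(c,e)
print((c-[.533,-.197,.172])*1e3, np.degrees(np.arctan2(*(c-[.533,-.197,.172])[[0,1]],)), np.degrees(np.arctan((c-[.533,-.197,.172])[:2]/.068)))
W=cv2.imread('pics/w4.png'); i=r.camera_info('wrist')
R,t=np.array(i['R']),np.array(i['t'])
X=R@c+t; px=(X[0]/X[2]*i['fx']+i['cx'],X[1]/X[2]*i['fy']+i['cy']); print(px)
```

```text
[ 0.52335923 -0.19924914  0.24189352] 0.0014527879451583523
[-9.64077356 -2.24913771 69.8935239 ] -103.13190237652046 [-8.06939176 -1.89439906]
(np.float64(273.33894521573984), np.float64(306.23397265790396))
```

The tilt is almost all towards −x, which is the jaw direction of the planned side grasp, so closing will straighten it. Now I pitch the tool to horizontal, nose up 10°.

```bash
python3 -m handwheel '[[0,0,0,0,0,-0.17,0],[0,0,0,0,0,-0.34,0],[0,0,0,0,0,-0.51,0],[0,0,0,0,0,-0.68,0],[0,0,0,0,0,-0.85,0],[0,0,0,0,0,-1.02,0],[0,0,0,0,0,-1.19,0],[0,0,0,0,0,-1.36,0]]'; python3 -m handwheel '[[0,0,0,0,0,-0.17,0],[0,0,0,0,0,-0.34,0],[0,0,0,0,0,-0.385,0],[0,0,0,0,0,-0.385,0],[0,0,0,0,0,-0.385,0]]'
python3 - <<'E'
from h import *
o=r.get_obs(); print(o['joint_positions'],o['force']); print(Rt().as_matrix().round(3)); print(totool((.531,-.079,.2)), totool((.531,-.198,.2)))
E
```

```text
clock: 21.32
position: [0.5335, -0.0793, 0.3985]
ee_rot: [-3.122, 1.361, 1.536]
force: [0.1, -0.3, -2.7]
opening: 0.0882
clock: 21.95
position: [0.5335, -0.0799, 0.3999]
ee_rot: [-0.001, 1.4, -1.628]
force: [0.4, -0.9, -0.0]
opening: 0.0881
[-0.59913288  0.75973973  0.18789676  1.80899032  1.16320602  1.89354187
 -0.97691122] [ 0.40088435 -0.85461578 -0.03639154]
[[-0.01   0.998 -0.056]
 [-0.17  -0.056 -0.984]
 [-0.985 -0.     0.17 ]]
[196.9  -2.5 -34.7] [217.1   4.2  82.4]
```

```bash
python3 -m handwheel '[[0,40,0,-7,0,0,0],[0,85,-1,-15,0,0,0],[0,130,-2,-23,0,0,0],[0,170,-2.5,-30,0,0,0],[0,197,-2.5,-35,0,0,0],[0,197,-2.5,-35,0,0,0],[0,197,-2.5,-35,0,0,0]]'
python3 - <<'E'
from h import *
o=r.get_obs(); print(o['joint_positions'],o['force'],totool((.531,-.198,.2)))
cv2.imwrite('pics/w5.png',np.hstack([r.camera('wrist')[:,:400],cv2.resize(r.camera('side')[120:330,180:380],(400,420))]))
E
```

```text
clock: 22.82
position: [0.5312, -0.0793, 0.201]
ee_rot: [0.009, 1.399, -1.619]
force: [-0.1, -0.2, -0.2]
opening: 0.088
[-0.56882269  1.12111522  0.1401467   1.72038569  1.05183269  1.79228239
 -1.24126423] [-0.14226464 -0.19527274 -0.19642454] [ 21.2   6.6 116.6]
```

View pics/w5.png

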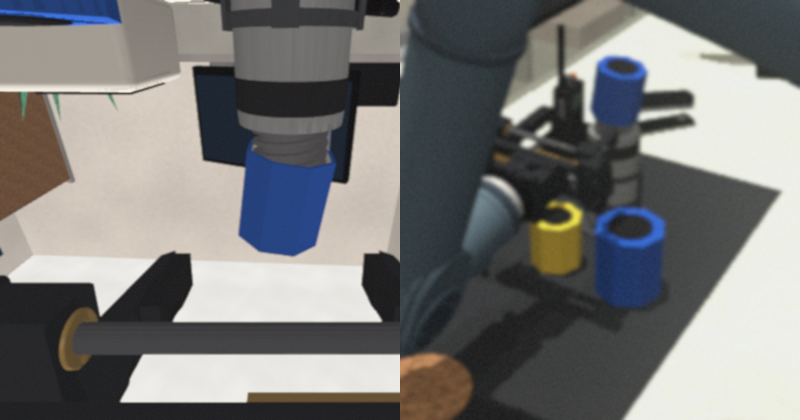

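The wrist view (inverted) shows the cup at about px (287,200) between the jaws and leaning in the jaw direction. The yellow cup is clear. I move in and close softly.

```bash
python3 -m handwheel '[[0,5,2,25,0,0,0],[0,10,3,55,0,0,0],[0,15,4,80,0,0,0],[0,18,5,100,0,0,0],[0,21,6,116,0,0,0],[0,21,6,116,0,0,0],[0,21,6,116,0,0,0]]' 10
python3 - <<'E'
from h import *
o=r.get_obs(); print(o['joint_positions'],o['force'],o['moment'],totool((.531,-.198,.2)))
E
python3 -m handwheel '[[0.15,0,0,0,0,0,0],[0.2,0,0,0,0,0,0],[0.24,0,0,0,0,0,0],[0.28,0,0,0,0,0,0],[0.4,0,0,0,0,0,0],[1,0,0,0,0,0,0],[1,0,0,0,0,0,0]]' 15;python3 - <<'E'
from h import *
o=r.get_obs(); print(o['joint_positions'],o['force'],o['moment'],o['opening'])
cv2.imwrite('pics/w6.png',np.hstack([r.camera('wrist')[:,:400],cv2.resize(r.camera('side')[120:330,180:380],(400,420))]))
E
```

```text
clock: 23.8
position: [0.5306, -0.1963, 0.1987]
ee_rot: [-0.001, 1.399, -1.627]
force: [-0.4, 0.5, 0.5]
opening: 0.0883
[-0.44044625  1.1178627   0.21308623  1.81304953  1.18373129  1.65039202
 -1.29309236] [-0.44325587  0.50086893  0.4848766 ] [ 0.99384406 -0.1497713   0.02593116] [-1.   0.5  1.9]
clock: 24.68
position: [0.5302, -0.1971, 0.199]
ee_rot: [-0.001, 1.398, -1.628]
force: [0.4, 1.1, -1.0]
opening: 0.0666
[-0.43981052  1.11778296  0.21405523  1.81361336  1.18388254  1.65017459
 -1.29315589] [ 0.38399845  1.14667194 -1.02519579] [ 1.07195829 -0.16806952  0.02218674] 0.06663685730591996
```

View pics/w6.png

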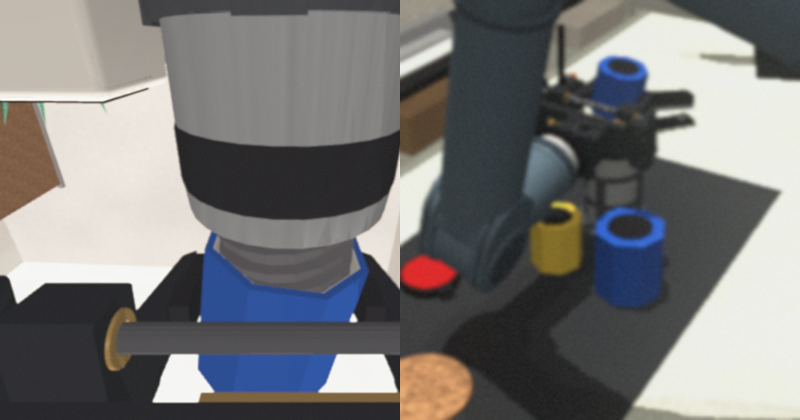

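```bash
python3 -m handwheel '[[1,0,0,0,0,0,0],[1,-3,0,0.5,0,0,0],[1,-6,0,1,0,0,0],[1,-12,0,2,0,0,0],[1,-20,0,3.5,0,0,0],[1,-30,0,5,0,0,0],[1,-40,0,7,0,0,0],[1,-50,0,8.7,0,0,0]]' 30;python3 - <<'E'
from h import *
o=r.get_obs(); print(o['force'],o['moment'],o['opening'])
E
```

```text
clock: 25.78
position: [0.5302, -0.1971, 0.2507]
ee_rot: [0.001, 1.398, -1.626]
force: [1.0, 0.1, -1.8]
opening: 0.0662
[ 0.96843715  0.06320693 -1.75718808] [ 1.20340965 -0.11056284 -0.01489587] 0.06624214129719397
```

```bash
python3 -m handwheel '[[1,-30,0,5,0,0,0],[1,-60,0,10,0,0,0],[1,-90,0,15,0,0,0],[1,-120,0,20,0,0,0],[1,-120,0,20,0,0,0],[1,-120,0,20,0,0,0]]' 58;python3 - <<'E'
from h import *
o=r.get_obs(); print(o['joint_positions'],o['force'],o['moment'],o['opening'])
W=r.camera('wrist');S=r.camera('side');T=r.camera('top')
for n,m in(('w7',W),('s7',S),('t7',T)): cv2.imwrite(f'pics/{n}r.png',m)
cv2.imwrite('pics/w7.png',np.hstack([W[:,80:480],cv2.resize(S[60:200,220:353],(400,420),interpolation=cv2.INTER_CUBIC)]))
E
```

```text
clock: 26.52
position: [0.5301, -0.1961, 0.3709]
ee_rot: [-0.004, 1.398, -1.631]
force: [-0.0, 0.0, -1.0]
opening: 0.0656
[-0.47986164  0.78525507  0.27144113  1.90912234  1.26497268  1.71259122
 -1.06383661] [-4.36857343e-03  4.97378861e-04 -9.66113561e-01] [ 1.23177424 -0.15769378 -0.03118436] 0.06562954438180106
```

View pics/w7.png

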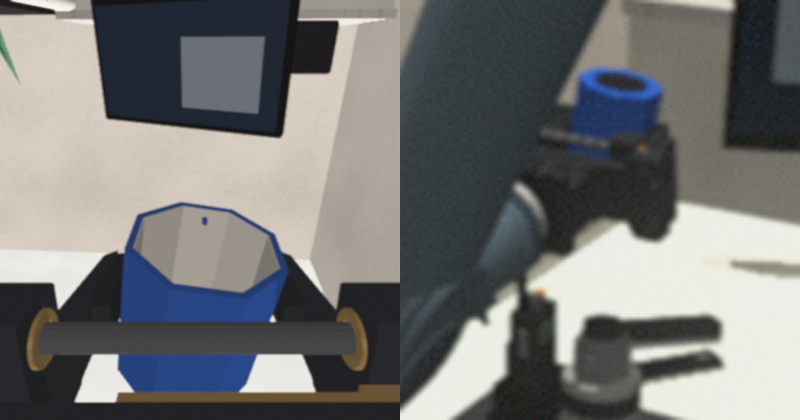

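The wrist view shows the cup off the flask, held near the rim (rim at about px (285,250) in the full image). It is tilted roughly 6–8° in the jaw plane. I will correct that in roll at placing, so I plan the flip and transfer now.

Run:
```python
from h import *
from ik import *
o=r.get_obs(); q=np.array(o['joint_positions']); x0,R0=fk(q,p,s); print(x0-o['position'])
A=np.array([.53,.10,.37])
print('totool A',totool(A))
for f in np.linspace(.1,1,10):
    e,q=ik(x0+(A-x0)*f,R0*Ro.from_rotvec([0,0,-3.1416*f]),q0=q,n=1); print(round(e,4),np.round(q,2))
R1=R0*Ro.from_rotvec([0,0,-3.1416])
for hd in(-60,-45):
    qq=q
    B=np.array([.551,.212,.2]); R2=tool(np.radians(hd),1,np.radians(10))
    rv=(R1.inv()*R2).as_rotvec(); print('R1->R2',rv, 'shift',R1.inv().apply(B-A)*1e3)
    for f in np.linspace(.2,1,5):
        e,qq=ik(A+(B-A)*f,R1*Ro.from_rotvec(rv*f),q0=qq,n=1); print(hd,round(e,4),np.round(qq,2))
    for z in(.15,.1,.052):
        e,qq=ik(np.array([.551,.212,z]),R2,q0=qq,n=1); print(hd,round(e,4),np.round(qq,2))
```

```text
[ 0.0056388   0.0445939  -0.04899019]
totool A [ -50.4  -16.7 -291.2]
0.0 [-0.5   0.78  0.24  1.89  1.24  1.76 -0.74]
0.0 [-0.51  0.77  0.2   1.88  1.22  1.81 -0.41]
0.0 [-0.53  0.77  0.17  1.86  1.2   1.85 -0.08]
0.0 [-0.61  0.77  0.22  1.84  1.16  1.85  0.26]
0.0 [-0.68  0.78  0.28  1.82  1.12  1.85  0.6 ]
0.0 [-0.76  0.79  0.33  1.79  1.07  1.85  0.95]
0.0 [-0.83  0.81  0.39  1.77  1.03  1.85  1.3 ]
0.0 [-0.9   0.82  0.45  1.74  0.99  1.85  1.66]
0.0 [-0.97  0.85  0.51  1.7   0.95  1.85  2.02]
0.0 [-1.03  0.88  0.58  1.67  0.91  1.85  2.38]
R1->R2 [ 0.57782066 -0.33866393 -0.0023495 ] shift [-148.02123766  -14.87826222 -140.54661332]
-60 0.0 [-1.06  0.88  0.53  1.69  0.91  1.77  2.34]
-60 0.0 [-1.09  0.88  0.48  1.71  0.91  1.68  2.29]
-60 0.0 [-1.11  0.89  0.43  1.73  0.93  1.58  2.25]
-60 0.0 [-1.12  0.89  0.39  1.75  0.96  1.48  2.2 ]
-60 0.0 [-1.14  0.9   0.36  1.78  1.    1.38  2.14]
-60 0.0 [-1.13  0.99  0.34  1.76  0.99  1.35  2.08]
-60 0.0 [-1.12  1.08  0.32  1.73  0.98  1.32  2.03]
-60 0.0 [-1.11  1.17  0.31  1.69  0.97  1.3   1.99]
R1->R2 [ 0.84081637 -0.32798821 -0.00245797] shift [-148.02123766  -14.87826222 -140.54661332]
-45 0.0 [-1.08  0.86  0.52  1.72  0.94  1.73  2.33]
-45 0.0 [-1.11  0.85  0.47  1.78  0.99  1.61  2.26]
-45 0.0 [-1.14  0.84  0.42  1.84  1.05  1.49  2.2 ]
-45 0.0 [-1.16  0.84  0.38  1.9   1.14  1.36  2.11]
-45 0.0 [-1.17  0.84  0.34  1.96  1.25  1.24  2.01]
-45 0.0 [-1.16  0.94  0.33  1.94  1.25  1.21  1.93]
-45 0.0 [-1.15  1.04  0.31  1.9   1.25  1.19  1.86]
-45 0.0 [-1.14  1.14  0.29  1.86  1.25  1.18  1.81]
```

```bash
python3 -m handwheel '[[1,-6,-2,-36,0,0,-0.17],[1,-12,-4,-72,0,0,-0.34],[1,-19,-6,-109,0,0,-0.51],[1,-25,-8,-145,0,0,-0.68],[1,-31,-10,-182,0,0,-0.85],[1,-38,-12,-218,0,0,-1.02],[1,-44,-14,-255,0,0,-1.19],[1,-50,-17,-291,0,0,-1.36]]' 40; python3 -m handwheel '[[1,0,0,0,0,0,-0.17],[1,0,0,0,0,0,-0.34],[1,0,0,0,0,0,-0.51],[1,0,0,0,0,0,-0.68],[1,0,0,0,0,0,-0.85],[1,0,0,0,0,0,-1.02],[1,0,0,0,0,0,-1.19],[1,0,0,0,0,0,-1.36]]'; python3 -m handwheel '[[1,0,0,0,0,0,-0.17],[1,0,0,0,0,0,-0.34],[1,0,0,0,0,0,-0.42],[1,0,0,0,0,0,-0.42],[1,0,0,0,0,0,-0.42]]'
python3 - <<'E'
from h import *
from ik import *
o=r.get_obs(); q=np.array(o['joint_positions']); p[0]+=.047;p[3]+=.047
print(np.round(q,2),o['force'],o['opening'],fk(q,p,s)[0]-o['position'])
B=np.array([.551,.212,.2]); R2=tool(np.radians(-45),1,np.radians(10)); R1=Rt()
rv=(R1.inv()*R2).as_rotvec(); print('R1->R2',rv, 'shift',totool(B)); A=o['position']
for f in np.linspace(.2,1,5):
    e,q=ik(A+(B-A)*f,R1*Ro.from_rotvec(rv*f),q0=q,n=1); print(round(e,4),np.round(q,2))
for z in(.15,.1,.052):
    e,q=ik(np.array([.551,.212,z]),R2,q0=q,n=1); print(round(e,4),np.round(q,2))
E
```

```text
clock: 27.68
position: [0.5297, 0.1009, 0.3698]
ee_rot: [-1.393, 0.201, 3.122]
force: [0.1, 0.2, -1.2]
opening: 0.0656
clock: 28.68
position: [0.5297, 0.0997, 0.3697]
ee_rot: [-1.159, -1.123, 2.711]
force: [0.1, 0.0, -0.9]
opening: 0.0662
clock: 29.3
position: [0.5298, 0.0997, 0.3702]
ee_rot: [-0.014, -1.397, 1.529]
force: [-0.3, 0.4, -1.0]
opening: 0.066
[-1.02  0.97  0.5   1.58  0.85  1.9   2.33] [-0.28246018  0.36633882 -1.00645423] 0.06602023734399026 [ 0.00099395 -0.00136011  0.00496526]
R1->R2 [ 0.84486441 -0.32827453 -0.00275383] shift [-148.1  -14.5 -141. ]
0.0 [-1.07  0.96  0.44  1.64  0.88  1.79  2.28]
0.0 [-1.11  0.94  0.39  1.71  0.93  1.67  2.22]
0.0 [-1.15  0.92  0.34  1.78  0.99  1.55  2.15]
0.0 [-1.18  0.91  0.3   1.85  1.08  1.42  2.06]
0.0 [-1.2   0.91  0.27  1.93  1.2   1.29  1.95]
0.0 [-1.19  1.01  0.26  1.9   1.2   1.27  1.89]
0.0 [-1.19  1.11  0.24  1.86  1.19  1.25  1.83]
0.0 [-1.18  1.21  0.23  1.81  1.19  1.24  1.78]
```

```bash
python3 -m handwheel '[[1,-25,-2,-23,0.14,-0.055,0],[1,-50,-5,-47,0.28,-0.11,0],[1,-74,-7,-70,0.42,-0.164,0],[1,-98,-10,-94,0.56,-0.219,0],[1,-123,-12,-117,0.7,-0.273,0],[1,-148,-14.5,-141,0.845,-0.328,0],[1,-148,-14.5,-141,0.845,-0.328,0],[1,-148,-14.5,-141,0.845,-0.328,0]]'
python3 - <<'E'
from h import *
o=r.get_obs(); print(np.round(o['joint_positions'],2),o['force'],o['opening']); print(Rt().as_matrix().round(3))
W=r.camera('wrist');S=r.camera('side');T=r.camera('top')
for n,m in(('w8',W),('s8',S),('t8',T)): cv2.imwrite(f'pics/{n}r.png',m)
cv2.imwrite('pics/w8.png',np.hstack([W[:,80:480],cv2.resize(S[180:340,110:262],(400,420),interpolation=cv2.INTER_CUBIC)]))
E
```

```text
clock: 30.3
position: [0.5514, 0.2115, 0.2017]
ee_rot: [-3.123, -1.399, -0.807]
force: [0.9, -0.3, -0.7]
opening: 0.0656
[-1.21  0.9   0.3   1.93  1.2   1.28  1.96] [ 0.9370152  -0.29930015 -0.67154081] 0.0656261239567211
[[ 0.118 -0.71   0.695]
 [-0.124 -0.705 -0.699]
 [ 0.985 -0.003 -0.171]]
```

View pics/w8.png

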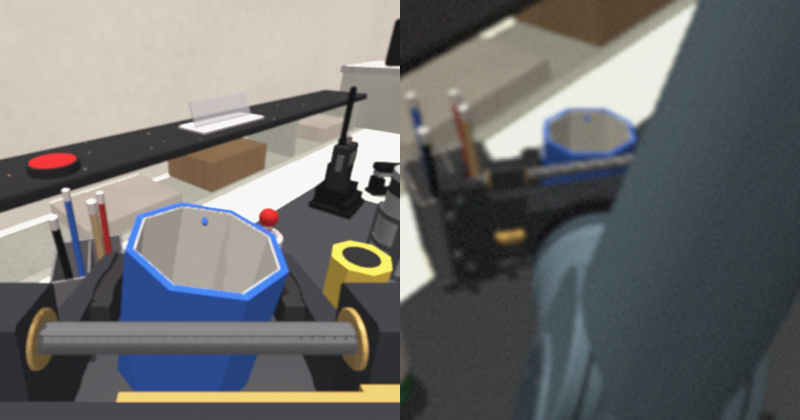

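The wrist view shows the cup open end up, with the rim octagon around full px (287,250). It still leans in the jaw plane. I get the rim pose from its eight corners with solvePnP.

```bash
cat > rim.py <<'E'
from h import *
def rim(im,i,thr):
    g=cv2.cvtColor(im,cv2.COLOR_BGR2HSV); m=cv2.inRange(g,(105,100,thr),(130,255,255)); m[320:]=0
    cs=max(cv2.findContours(m,cv2.RETR_EXTERNAL,cv2.CHAIN_APPROX_NONE)[0],key=cv2.contourArea)
    poly=cv2.approxPolyN(cs,8,ensure_convex=True)[0].astype(float)
    c=poly.mean(0); poly=poly[np.argsort(np.arctan2(*(poly-c).T[::-1]))]
    a=np.arange(8)*np.pi/4; ob=np.c_[np.cos(a),np.sin(a),0*a]*.0345
    K=np.array([[i['fx'],0,i['cx']],[0,i['fy'],i['cy']],[0,0,1]])
    ok,rv,tv,er=cv2.solvePnPGeneric(ob,poly,K,None,flags=cv2.SOLVEPNP_IPPE)
    R,t=np.array(i['R']),np.array(i['t']); T=Rt()
    for v,x,e in zip(rv,tv,er):
        n=cv2.Rodrigues(v)[0][:,2]; n=R.T@n; n*=np.sign(n[2]); ctr=R.T@(x[:,0]-t)
        print(thr,np.round(poly).astype(int).tolist(),'err',e,'ctr',ctr.round(4),'n',n.round(3),'n in tool',T.inv().apply(n).round(3))
E
python3 - <<'E'
from rim import *
im=cv2.imread('pics/w8r.png'); i=r.camera_info('wrist')
g=cv2.cvtColor(im,cv2.COLOR_BGR2HSV); print(g[285:305,290,2],g[250:330:8,230,2])
for t in(170,190,210): rim(im,i,t)
E
```

```text
[175 175 174 184 223 239 242 242 242 240 226 176 144 140 141 142 140 141
 141 140] [155 154 242 168 140 140 142 140 143 128]
170 [[217, 215], [261, 202], [310, 210], [352, 231], [370, 271], [327, 301], [249, 291], [204, 250]] err [1.12380744] ctr [0.5487 0.2094 0.2282] n [-0.118 -0.094  0.989] n in tool [ 0.971  0.146 -0.187]
170 [[217, 215], [261, 202], [310, 210], [352, 231], [370, 271], [327, 301], [249, 291], [204, 250]] err [12.18240032] ctr [0.5427 0.217  0.2297] n [ 0.514 -0.772  0.373] n in tool [0.525 0.179 0.832]
190 [[217, 215], [261, 202], [310, 210], [354, 233], [369, 272], [327, 301], [248, 290], [204, 250]] err [0.68808355] ctr [0.5484 0.2097 0.2284] n [-0.118 -0.102  0.988] n in tool [ 0.972  0.152 -0.181]
190 [[217, 215], [261, 202], [310, 210], [354, 233], [369, 272], [327, 301], [248, 290], [204, 250]] err [11.79146291] ctr [0.5427 0.217  0.2296] n [ 0.509 -0.775  0.375] n in tool [0.526 0.184 0.83 ]
210 [[217, 215], [261, 202], [310, 210], [354, 233], [368, 272], [327, 300], [249, 290], [205, 250]] err [0.58076978] ctr [0.5488 0.2092 0.2279] n [-0.121 -0.102  0.987] n in tool [ 0.971  0.154 -0.183]
210 [[217, 215], [261, 202], [310, 210], [354, 233], [368, 272], [327, 300], [249, 290], [205, 250]] err [11.37744905] ctr [0.5434 0.2162 0.229 ] n [ 0.507 -0.777  0.372] n in tool [0.524 0.187 0.831]
```

The rim pose fits well (0.6 px), with the rim centre 26.5 mm above the TCP and a tilt of about 9°. I rotate most of that out at height and recheck.

```bash
python3 -m handwheel '[[1,0,0,0,-0.02,-0.01,-0.06],[1,0,0,0,-0.025,-0.014,-0.13],[1,0,0,0,-0.025,-0.014,-0.13],[1,0,0,0,-0.025,-0.014,-0.13]]'
python3 - <<'E'
from rim import *
im=r.camera('wrist'); i=r.camera_info('wrist')
rim(im,i,200); o=r.get_obs(); print(o['position'],totool((.551,.2125,.07)),totool((.551,.2125,.0515)),Rt().as_matrix().round(3))
E
```

```text
clock: 30.95
position: [0.5511, 0.2118, 0.2008]
ee_rot: [2.536, -1.343, -0.194]
force: [-0.0, -0.5, -1.3]
opening: 0.0657
200 [[217, 215], [261, 202], [312, 210], [354, 235], [367, 271], [327, 299], [249, 289], [205, 249]] err [0.29460036] ctr [0.551  0.2115 0.2275] n [-0.012 -0.027  1.   ] n in tool [ 0.972  0.156 -0.174]
200 [[217, 215], [261, 202], [312, 210], [354, 235], [367, 271], [327, 299], [249, 289], [205, 249]] err [11.03978956] ctr [0.5458 0.2184 0.2284] n [ 0.541 -0.746  0.388] n in tool [0.531 0.192 0.826]
[0.55096129 0.21194518 0.20070062] [-127.3  -17.2   23.9] [-145.4  -19.6   27.3] [[ 0.222 -0.703  0.676]
 [-0.043 -0.7   -0.713]
 [ 0.974  0.129 -0.185]]
```

```bash
python3 -m handwheel '[[1,-35,-5,7,0,0,0],[1,-70,-10,13,0,0,0],[1,-105,-14,20,0,0,0],[1,-127,-17,24,0,0,0],[1,-137,-18.5,26,0,0,0],[1,-142,-19.3,27,0,0,0],[1,-142,-19.3,27,0,0,0]]' 30
python3 - <<'E'
from rim import *
im=r.camera('wrist'); i=r.camera_info('wrist')
rim(im,i,200); o=r.get_obs(); print(o['position'],o['force'],totool((.551,.2125,.0515)))
E
```

```text
clock: 31.88
position: [0.5513, 0.2125, 0.0552]
ee_rot: [2.533, -1.343, -0.191]
force: [0.1, 0.4, -1.8]
opening: 0.0662
200 [[218, 215], [260, 203], [313, 211], [354, 235], [367, 271], [328, 299], [249, 289], [205, 249]] err [0.53828008] ctr [0.5512 0.2121 0.0823] n [-0.005 -0.033  0.999] n in tool [ 0.974  0.156 -0.166]
200 [[218, 215], [260, 203], [313, 211], [354, 235], [367, 271], [328, 299], [249, 289], [205, 249]] err [11.20027084] ctr [0.5459 0.2192 0.0833] n [ 0.54  -0.743  0.396] n in tool [0.537 0.192 0.821]
[0.5513583  0.21252603 0.05548745] [ 0.19759915 -0.12218437 -0.9047934 ] [-4.  -0.2  0.5]
```

Base is about 10 mm up, so 4 mm remains. I lower in 1 mm steps while watching force.

```bash
python3 -m handwheel '[[1,-1,0,0.2,0,0,0],[1,-2,-0.2,0.4,0,0,0],[1,-3,-0.4,0.6,0,0,0],[1,-3,-0.4,0.6,0,0,0]]'; python3 -m handwheel '[[1,-1,-0.1,0.2,0,0,0],[1,-1,-0.1,0.2,0,0,0]]'
```

```text
clock: 32.42
position: [0.5513, 0.2123, 0.0521]
ee_rot: [2.53, -1.343, -0.187]
force: [-0.3, 1.5, 1.2]
opening: 0.0666
clock: 32.67
position: [0.5515, 0.2122, 0.0519]
ee_rot: [2.525, -1.345, -0.183]
force: [-1.0, 1.9, 5.4]
opening: 0.0665
```

Contact is felt (Fz rises to 5 N). I release gently.

```bash
python3 -m handwheel '[[1,0,0,0,0,0,0],[1,-0.5,0,0,0,0,0]]' 6; python3 -m handwheel '[[0.22,0,0,0,0,0,0],[0.2,0,0,0,0,0,0],[0.1,0,0,0,0,0,0],[0,0,0,0,0,0,0],[0,0,0,0,0,0,0]]'
python3 - <<'E'
from rim import *
im=r.camera('wrist'); i=r.camera_info('wrist')
rim(im,i,200); o=r.get_obs(); print(o['position'],o['force'],o['moment'],o['opening'])
E
```

```text
clock: 32.92
position: [0.5514, 0.2126, 0.0505]
ee_rot: [2.532, -1.343, -0.189]
force: [0.3, 2.7, 3.4]
opening: 0.0663
clock: 33.55
position: [0.5509, 0.2123, 0.0501]
ee_rot: [2.531, -1.342, -0.189]
force: [0.2, 0.0, 0.4]
opening: 0.0879
200 [[215, 215], [258, 201], [309, 207], [352, 231], [366, 267], [325, 296], [246, 288], [202, 248]] err [0.26012014] ctr [0.5519 0.2126 0.0778] n [ 0.006 -0.008  1.   ] n in tool [ 0.976  0.131 -0.176]
200 [[215, 215], [258, 201], [309, 207], [352, 231], [366, 267], [325, 296], [246, 288], [202, 248]] err [11.40393573] ctr [0.5463 0.2197 0.0789] n [ 0.569 -0.721  0.395] n in tool [0.542 0.157 0.825]
[0.55096115 0.21228495 0.0501244 ] [-0.07407163 -0.60025099  0.78376266] [ 0.66216816  0.62848287 -0.02667069] 0.08798782638095806
```

The cup stands upright, with its rim at 0.078. I back straight out along the tool axis, then up.

```bash
python3 -m handwheel '[[0,0,0,-15,0,0,0],[0,0,0,-35,0,0,0],[0,0,0,-60,0,0,0],[0,0,0,-90,0,0,0],[0,0,0,-120,0,0,0],[0,30,4,-125,0,0,0],[0,60,8,-130,0,0,0],[0,60,8,-130,0,0,0]]'
python3 - <<'E'
from h import *
o=r.get_obs(); print(o['position'],o['force'])
T=r.camera('top');S=r.camera('side'); it,is_=r.camera_info('top'),r.camera_info('side')
cv2.imwrite('pics/f.png',np.hstack([cv2.resize(T[120:290,130:292],(400,420)),cv2.resize(S[180:370,50:231],(400,420))]))
for n,m in(('top',T),('side',S)):
    for b in blobs(m,(105,120,60),(130,255,255)): print(n,b[1],b[2],np.round(b[3][0],1))
    for b in blobs(m,(5,70,90),(20,255,255))[:2]: print(n,'cork',b[1],b[2])
E
```

```text
clock: 34.6
position: [0.4701, 0.2987, 0.1355]
ee_rot: [2.547, -1.343, -0.202]
force: [0.1, 0.3, -0.3]
opening: 0.0882
[0.47014437 0.29873761 0.13554835] [ 0.10087435  0.30468878 -0.26441908]
top 552.0 (273, 222, 28, 29) [286.4 236.1]
top cork 314.0 (188, 191, 32, 33)
top cork 67.0 (136, 227, 30, 30)
side 439.0 (171, 282, 33, 35) [187.5 292.9]
side cork 1074.0 (154, 155, 69, 42)
side cork 122.0 (164, 304, 12, 18)
```

View pics/f.png

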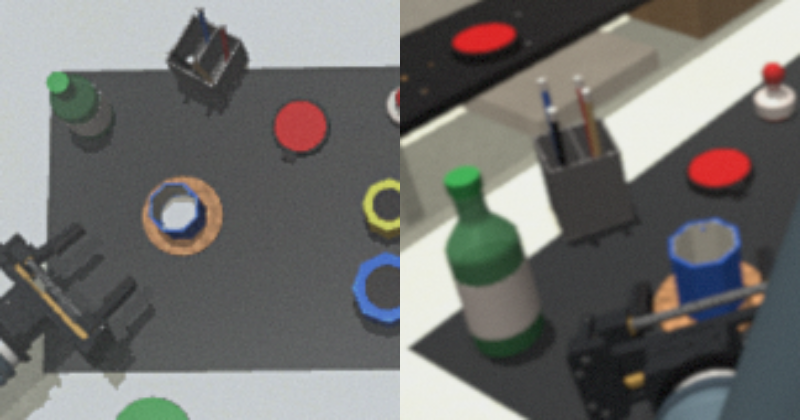

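The top view shows the cup upright on the cork at crop px (177,209), and the gripper is clear. The bystanders are where they were.

Run:
```python
from h import *
it=r.camera_info('top'); print(plane(it,(201.7,204.6),.078))
o=r.get_obs(); print(o['clock'],abs(o['qvel']).max()); print(r.job_done())
```

```text
[0.5461214  0.20549201 0.078     ]
34.7 0.02310531525326821
the job is handed in; nothing more can be done
None
```

I unscrewed the blue cup, stood it open end up on the cork coaster, let go of it and handed the job in at 34.7 s. I got no verdict back.

- **Unscrewing:** I turned the cup 1.54 turns in two bites with the tool pointing down. A 6 mm lift then met no resistance, so the thread had let go.
- **Side grasp:** I set the cup loose on the flask, where it leaned about 8°, and regrasped it from the side. I lifted its rim well above the stopper and rolled it over.
- **Placing:** The cup was still tilted about 9° in the jaws. I took most of that out before lowering it until I felt about 5 N of contact.

**Last checks**
- **Uprightness and height:** after release, the wrist camera put the cup within about 0.6° of upright. Its rim was at 78 mm, which is where it should be standing on the 6 mm coaster.
- **Position:** the wrist camera put the cup's centre 1–2 mm from the coaster's centre. A rougher estimate from the top camera differed by about 9 mm. Both are inside the 20 mm limit.
- **Bystanders:** the stamp, ink pad, pen pot, bottle and the other cups looked untouched in the last pictures. I did not remeasure them, and the radio and stapler were out of that final crop.
- **Gripper:** it was open and clear of the cup at hand-in.

**What disagreed:** my kinematic model, fitted only on tool-down poses, was about 65 mm off with the tool horizontal. I used it only to judge reach, and corrected it before the placing move.

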